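# Slide the pan off the tripped hot-plate zone and hold its recessed reset down

### The arm

A 6-joint arm with a two-finger parallel gripper is mounted at the origin on the work surface. World frame = base frame: x ahead of the robot, y to its left, z up, the work surface at z = 0. Lengths are in mm, angles in rad, forces in N, time in s.
With the tool pointing down it reaches from about 375 to 900 mm from the base axis. Payload 3.1 kg.
Tool frame: the origin (TCP) lies between the finger pads; the fingertips stand finger_overhang ahead of it and the grasp point (between the pads) lies 6 mm ahead of it (finger_overhang is the distance from the TCP to the fingertips, in mm); z points along the fingers, y is the line along which they close (so a half turn about z gives the same grasp; the last joint's range is limited). The gripper opens to 85 mm and grips with 20 to 120 N. Pads are 22 mm wide; open, the fingers measure 114 mm over their backs; the gripper's body (76 mm by 85 mm) begins 54 mm behind the grasp point. The pads swing forward as they close: fully open they stand 13 mm farther back than shut.
Start: joints at [-0.178, 0.527, 1.433, -0, 1.181, -0.178], TCP at [624.978, 0.034, 256.31] pointing down, gripper open.
Joint ranges: [-3.08, 3.08], [-0.75, 2.2], [0.22, 2.44], [-1.43, 4.57], [0, 2.65], [-2.85, 2.85]. Speed limits (rad/s): [2.79, 2.79, 3.14, 3.14, 3.14, 3.14].

### API

Orientations are given as a unit quaternion [w, x, y, z].
In Python, from plant import * gives the robot as it stands.
- The arm moves only by the tool apply_moves, never from a script. Its argument "targets" is a list of rows, each a list of 7 numbers: the opening, from 0 (shut) to 1 (fully open), then the shift along the world's x, y, z in m, then the turn, a rotation vector about the world's x, y, z in rad. A call has 1 to 12 rows; each row is the pose to reach, as a shift and turn from the pose commanded when the call began; what a row does not reach only later rows make up. A row lasts 1/10 s, in which the tool goes at most 50 mm and 8.59 degrees, less where a joint would pass 70% of its speed; a pose out of reach is approached as far as the arm can. A call with a gripper value outside its range is refused whole. The fingers move at their own pace and stop on an object; "newtons" is the grip in N (left out, the last holds). Time passes only in rows, so rows that repeat a pose let the fingers close. It gives the time, the measured TCP pose, the force, the opening and the grip force at its end, in the units of the state.
- get_state(): the state, without advancing time (a new reading comes with each control period).
- capture(name): name is "scene" or "side" or "wrist"; returns a dict with "pixels" (400x640x3 uint8, red, green, blue), "K" (3x3 intrinsics, pixels), "eye" and "rotation" of the camera in the world; the wrist camera has in their place "T_tool_cam" (4x4, takes a point from camera to tool coordinates, whose origin is the TCP and whose axes are the flange's). Camera axes: x right, y down, z forward; pixel columns grow to the right and rows downward; lengths in mm; the calibration is good to about 2 mm. A picture is of the moment at which its call begins: read the wrist's pose just before it. There is no depth.
- sign_off(): hands the job in; it is judged then, once.
Trained networks look in a picture, given as the dict that the camera call returned (one of the last four; its "shot" number tells which), for a name from the list of things; names that differ only in an ending like _2 or _b are one class to them, and where a whole thing is asked for, a point or a joint stands for the part that bears it (a point fixed in the world has none). Each returns a list of dicts, best first, with "score" (0 to 1); they miss things now and then, are a little off and sometimes report something else, mostly with a low value. They report only what shows in the picture. A call takes as long as a camera call. They do not tell look-alikes from the thing itself.
- recognise(picture, name): "xyz" ([x, y, z] in mm, in the coordinates of the camera as it stood for that picture, good to about 4 mm: the middle of the surface that is visible of it).
- pinpoint(picture, name): "xyz" ([x, y, z] in mm, in the coordinates of the camera as it stood for that picture, good to about 4 mm: a listed point, or the origin of a listed thing).
The state is a dict: "time": time; "q": joint angles; "qd": joint speeds; "joint_torque": joint torques, N m; "ee_pos": TCP position; "eef_rot": TCP orientation; "contact_force": force on the tool from outside, world axes, zero at the start; "moment": the same for the moment, N m; "finger_gap": finger opening in mm; "gripper_force": force on a finger pad.
Only numpy, scipy, OpenCV 4.12 (cv2) and the standard library are available. Lean on these libraries where they do the work, as an engineer would, in place of code of your own. Each camera call takes 0.05 s, during which the arm holds its last target. There are 200 camera calls.

### The job

The over-temperature cut-out of one zone of the twin hot plate has tripped: it is the zone the pan stands on, with the red lamp. Without lifting it, slide the pan with its bottle across to the other zone until its base lies inside that printed ring, and let go of it. Then take the green probe from the blue rack, reach its steel rod through the reset port beside the red lamp and hold the recessed button fully down, finishing while the gripper still holds the probe on the button; do not press the other zone's reset, and leave everything else standing where it is.

Things in the scene. Friction and masses are not known exactly. Their poses are not given: they have to be found in the camera images.
- hotplate: Twin-zone lab hot plate, fixed, blue with white ceramic top; 450 mm wide (y), 345 deep (x). Origin on the bench midway between the zones (at y = +-110 mm; which is tripped varies); x points to its rear. Ceramic top 95 mm above the bench, to 125 mm before and behind the origin, 223 mm to each side. In front, level grey ledge 75 mm high, x -190 to -126 mm, then knobs out to x = -228.
- zone_tripped: The zone that has tripped (the pan starts on it; red lamp and red display marks). Origin at the centre of its printed dark ring (190 mm outer diameter, with a 12 mm dot at its centre), on the ceramic surface; same axes as the hot plate. The red lamp (13 mm) stands on the ledge 50 mm to +y of this zone's reset port.
- zone_free: The other zone (green lamp). Origin at the centre of its printed dark ring, 190 mm outer diameter, on the ceramic surface; same axes as the hot plate. Its green lamp is likewise 50 mm to +y of its own port.
- tripped_port (a point): Centre of the mouth of the tripped zone's reset port: a vertical round hole of 12 mm diameter (1.5 mm chamfer, flat black printed bezel 24 mm across) in the level grey ledge, 158 mm in front (-x) of the ring's centre, level with the ledge surface 75 mm above the bench.
- tripped_button (a point): Centre of the top of the red reset button (10 mm diameter) inside that port; unpressed it is 12 mm below the mouth. It moves straight down.
- reset_tripped (a joint): Travel of that button in m: 0 up, 0.005 fully down against its stop. Spring: 2 N starts it, 4.5 N holds it fully down; it springs back when released.
- free_port (a point): Centre of the mouth of the other zone's reset port, the same shape; to be left alone.
- reset_free (a joint): Travel of the other zone's reset button in m, 0 up, 0.005 down; to be left alone.
- pan: Loose round steel pan, 150 mm diameter, 70 mm high, about 0.6 kg. Origin at the centre of its underside, z up. Its one handle points along its -x (at first to the control side within 0.4 rad, over the ledge): a straight level black bar 16 mm wide, 13 mm high, 87 to 199 mm from the pan's axis, mid-height 58 mm above the pan's underside.
- pan_grip (a point): Point on the handle bar's centre line, 145 mm from the pan's axis and 58 mm above its underside.
- media_bottle: Bottle with tan contents and blue cap, 56 mm diameter, 105 mm high, 0.16 kg, standing loose in the pan (pan floor 5 mm thick). Origin at the centre of its underside. It stays in the pan, upright.
- rack: Blue microtube rack, fixed to the bench, 180 (its x) x 90 mm (its y), top plate 65 mm above the bench. Origin at its underside's centre. The probe's 9 mm hole is at x = +55, y = 0; all tubes (caps up to 13 mm above the plate) are at x = -12 to -66 mm.
- probe: Blunt probe standing upright in the rack, 145 mm long, 30 g: steel rod of 5 mm diameter from the tip to 55 mm, green collar of 20 mm diameter from 55 to 59 mm resting on the rack's plate, round green handle of 12 mm diameter from 59 to 145 mm. Origin at the tip (lower end) on its axis, z up along it; the tip starts 10 mm above the bench.
- probe_tip (a point): Tip of the probe's rod (the lower end), on its axis.
- tip_box: Bystander: orange pipette-tip box, 118 x 82 x 65 mm, loose on the bench. Origin at its underside's centre. Rack and tip box flank the hot plate; which is left and which right changes.
- wash_bottle: Bystander: white wash bottle with green cap and bent spout, 74 mm diameter, 180 mm high. Origin at its underside's centre.
- reagent_jar: Bystander: glass jar with red lid, 72 mm diameter, 110 mm high. Origin at its underside's centre.
- timer: Bystander: white bench timer, 55 x 70 x 18 mm. Origin at its underside's centre.
- tube1: Bystander: microtube with 15 mm blue cap hanging in the rack, 49 mm long. Origin at its lower end.
- tube2: Bystander: as tube1.
- tube3: Bystander: as tube1.
There are look-alikes about, which are no part of the job. Of the things that look like the probe, the smallest one is meant.

How it is judged (in metres and radians):
On the way, in this order (a step that is already met when the one before it is completed fails the run):
1. the pan has been slid onto the free zone, stands flat with its base inside the printed ring, and the gripper has let go of it (horizontal distance between pan and zone_free below 0.021 m and z of pan in the frame of zone_free below 0.004 m and angle between pan's own z axis and vertical below 0.06 rad and linear speed of pan below 0.02 m/s and contact force between the fingers and pan below 0.3 N), for 0.3 s.
2. the probe, held by the gripper, presses the tripped zone's reset button fully down through its port (value of joint reset_tripped above 0.004 m and distance between probe_tip and tripped_button below 0.007 m and contact force between the fingers and probe above 2 N), for 0.5 s.
At the end, for the whole second after the job is handed in: The gripper still holds the probe, whose tip in the port keeps the tripped reset at least 4 of 5 mm down; the other reset is up; the pan stands flat and untouched, centre within 21 mm of the free ring's centre, bottle upright in it; bystanders upright within 3 cm of their places (all of step 2 and z of probe_tip in the frame of tripped_port below -0.012 m and linear speed of probe below 0.02 m/s and value of joint reset_free below 0.001 m and horizontal distance between pan and zone_free below 0.021 m and z of pan in the frame of zone_free below 0.004 m and angle between pan's own z axis and vertical below 0.06 rad and linear speed of pan below 0.01 m/s and contact force between the arm and pan below 0.3 N and angle between media_bottle's own z axis and vertical below 0.15 rad and z of media_bottle in the frame of pan below 0.012 m and horizontal distance between media_bottle and pan below 0.06 m and angle between each of tip_box, wash_bottle, reagent_jar, timer, tube1, tube2, tube3's own z axis and vertical below 0.2 rad); the arm keeps its last pose, push and grip.
It fails at once if the pan is lifted off the ceramic, tipped, or pushed off the plate (z of pan in the frame of zone_free above 0.01 m or z of pan in the frame of zone_free below -0.01 m or angle between pan's own z axis and vertical above 0.15 rad).
It fails at once if the tripped zone's reset is pressed while the pan is not yet on the other zone (value of joint reset_tripped above 0.0025 m and horizontal distance between pan and zone_free above 0.03 m).
It fails at once if the other zone's reset is pressed (value of joint reset_free above 0.002 m).
It fails at once if the bottle in the pan falls over (angle between media_bottle's own z axis and vertical above 0.5 rad).
It fails at once if a bystander is pushed out of place or knocked over (distance of any of tip_box, wash_bottle, reagent_jar, timer, tube1, tube2, tube3 from where it was at the start of the episode above 0.03 m or angle between any of tip_box, wash_bottle, reagent_jar, timer, tube1, tube2, tube3's own z axis and vertical above 0.6 rad).
It also fails if it takes over 66 s, if anything falls off the work surface, if the arm or the gripper's body presses on something with over 40 N, if the wrist force passes 120 N, or if a joint passes its speed limit or range.

## Working session

There is one attempt and no reset: what is moved stays moved. The work goes in short steps, Python scripts to look and compute and a tool call to move; the robot and the scene stay as the last step left them, time stands still between calls to the robot, and variables do not carry over. Pictures are saved under pics/ and viewed, at most 10 in all, crops included, and the job is handed in when it is done.

Besides the shell and the picture viewer there is one more tool, called after "Request:" as a command line: name --pt "numbers of a row" for each row, then --argument value for the rest. apply_moves: Moves the arm, as the interface text tells. Its arguments: {"type":"object","properties":{"targets":{"type":"array"},"newtons":{"type":"number"}},"required":["targets"]}

```bash
mkdir -p pics
cat > h.py <<'E'
from plant import *
import numpy as np, cv2
from scipy.spatial.transform import Rotation as R
def Tcam(p,s=None):
    T=np.eye(4)
    if 'T_tool_cam' in p:
        W=np.eye(4); q=s['eef_rot']; W[:3,:3]=R.from_quat([q[1],q[2],q[3],q[0]]).as_matrix(); W[:3,3]=s['ee_pos']
        return W@np.array(p['T_tool_cam'])
    T[:3,:3]=p['rotation'];T[:3,3]=p['eye'];return T
def look(n):
    s=get_state(); p=capture(n); return p,Tcam(p,s)
def w(T,x): return (T[:3,:3]@np.array(x)+T[:3,3]).round(1)
def px(p,T,X):
    c=T[:3,:3].T@(np.array(X)-T[:3,3]); u=np.array(p['K'])@c; return (u[:2]/u[2]).round(0)
def save(p,f,crop=None,size=None):
    im=np.array(p['pixels'])[:,:,::-1]
    if crop: im=im[crop[1]:crop[3],crop[0]:crop[2]]
    if size: im=cv2.resize(im,size,interpolation=cv2.INTER_CUBIC)
    cv2.imwrite('pics/'+f,im)
def find(p,T,names,f=pinpoint):
    for n in names:
        for d in f(p,n)[:4]:
            X=w(T,d['xyz']); print(n,round(d['score'],2),X,px(p,T,X))
def tri(obs):  # [(p,T,(u,v))...] least-squares ray intersection
    A=np.zeros((3,3));b=np.zeros(3)
    for p,T,u in obs:
        d=T[:3,:3]@np.linalg.inv(p['K'])@[u[0],u[1],1]; d/=np.linalg.norm(d)
        M=np.eye(3)-np.outer(d,d);A+=M;b+=M@T[:3,3]
    return np.linalg.solve(A,b).round(1)
def onz(p,T,u,z):
    d=T[:3,:3]@np.linalg.inv(p['K'])@[u[0],u[1],1]; return (T[:3,3]+d*(z-T[2,3])/d[2]).round(1)
E
python3 - <<'E'
from h import *
s=get_state();print(s)
N=['hotplate','zone_tripped','zone_free','tripped_port','free_port','pan','pan_grip','media_bottle','rack','probe','probe_tip','tip_box','wash_bottle','reagent_jar','timer']
for n in ['scene','side']:
    p,T=look(n);print(n,T[:3,3]);save(p,n+'.png');find(p,T,N)
E
```

```text
{'time': 0.0, 'q': array([-1.78498748e-01,  5.28458154e-01,  1.43388736e+00, -2.72610652e-06,
        1.18140173e+00, -1.78510863e-01]), 'qd': array([-1.49029372e-04,  7.69278965e-04, -5.34515961e-04, -3.76224919e-05,
       -1.20337709e-03,  3.61902446e-05]), 'joint_torque': array([ 2.50220628e-04, -4.42344439e+01, -1.78024775e+01, -2.06930472e-04,
        8.36740597e-03,  2.24214921e-05]), 'ee_pos': array([6.24344661e+02, 1.47785830e-01, 2.55343238e+02]), 'eef_rot': array([-8.84197131e-04,  7.07101721e-01,  7.07111021e-01, -6.15436673e-04]), 'contact_force': array([ 1.35915205, -0.29515467, -0.09101288]), 'moment': array([-0.02072793,  0.0410092 , -0.01314338]), 'gripper_force': 0.0, 'finger_gap': 85.55511688531477}Traceback (most recent call last):
  File "<stdin>", line 5, in <module>
  File "h.py", line 11, in look
    s=get_state(); p=capture(n); return p,Tcam(p,s)
                                          ~~~~^^^^^
  File "h.py", line 9, in Tcam
    T[:3,:3]=p['rotation'];T[:3,3]=p['eye'];return T
    ~^^^^^^^
ValueError: could not broadcast input array from shape (4,) into shape (3,3)
```

```bash
sed -i "s/T\[:3,:3\]=p\['rotation'\]/q=p['rotation'];T[:3,:3]=R.from_quat([q[1],q[2],q[3],q[0]]).as_matrix()/" h.py
python3 - <<'E'
from h import *
N=['hotplate','zone_tripped','zone_free','tripped_port','free_port','pan','pan_grip','media_bottle','rack','probe','probe_tip','tip_box','wash_bottle','reagent_jar','timer']
for n in ['scene','side']:
    p,T=look(n);print(n,T[:3,3]);save(p,n+'.png');find(p,T,N)
E
```

```text
scene [1192.87518702  -77.31811491 1326.16238136]
hotplate 0.92 [623.5  21.3   0.9] [343. 250.]
zone_free 0.7 [629.6 -88.2  91. ] [310. 242.]
tripped_port 0.81 [463.6 129.7  70.4] [372. 197.]
tripped_port 0.62 [ 435.4 -377.2   31.7] [226. 201.]
free_port 0.69 [467.  -93.4  75.2] [307. 200.]
free_port 0.57 [527.6 379.    3.6] [444. 219.]
free_port 0.39 [ 433.7 -378.3   28.6] [225. 201.]
pan 0.88 [609.5 140.5  94.9] [381. 232.]
pan_grip 0.62 [467.2 121.7 148.3] [373. 186.]
media_bottle 0.72 [623.6 150.1  99.9] [385. 235.]
rack 0.84 [ 499.3 -376.     3.1] [226. 221.]
rack 0.55 [5.259e+02 3.811e+02 1.000e-01] [444. 219.]
rack 0.24 [ 470.4 -359.5   30.7] [230. 210.]
probe 0.73 [ 596.6 -490.1   -1. ] [191. 249.]
probe 0.72 [ 5.278e+02 -4.749e+02  2.000e-01] [197. 230.]
probe 0.39 [ 554.7 -379.1    9. ] [224. 235.]
probe_tip 0.63 [633.2 -84.3  93.4] [311. 242.]
probe_tip 0.51 [ 594.1 -489.2   -1.6] [191. 248.]
probe_tip 0.43 [ 529.6 -473.4   -4.5] [198. 231.]
tip_box 0.66 [5.294e+02 3.788e+02 1.000e-01] [443. 220.]
wash_bottle 0.95 [ 711.1 -374.7   -2.4] [223. 280.]
wash_bottle 0.29 [ 553.9
[... 758 characters left out ...]
2 -375.    10.3] [417. 306.]
media_bottle 0.58 [622.  148.5 100.3] [312. 166.]
rack 0.7 [ 499.3 -378.    -1.6] [401. 321.]
probe 0.71 [458.4 126.7  76. ] [271. 195.]
probe 0.67 [ 593.4 -483.1    1.3] [463. 331.]
probe 0.65 [ 554.2 -375.7   11.5] [417. 306.]
probe_tip 0.92 [ 594.2 -487.5   -4. ] [464. 334.]
probe_tip 0.58 [ 530.  -470.3   -3.2] [439. 343.]
probe_tip 0.31 [ 468.3 -391.4   24.4] [396. 326.]
tip_box 0.83 [ 5.254e+02  3.789e+02 -3.000e-01] [251. 169.]
wash_bottle 0.84 [ 706.5 -370.9   -2.1] [456. 279.]
reagent_jar 0.88 [687.4 365.9  -3.7] [292. 156.]
timer 0.76 [320.6 366.6  -1.6] [198. 193.]
timer 0.74 [621.3 148.4 100.1] [311. 166.]
timer 0.66 [ 466.2 -356.9   31.1] [385. 314.]
```

View pics/scene.png

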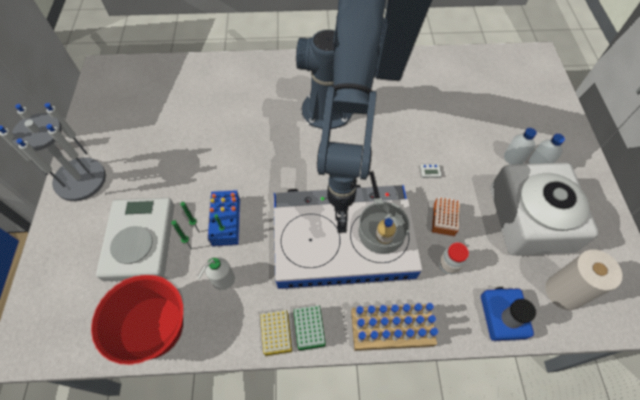

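View pics/side.png

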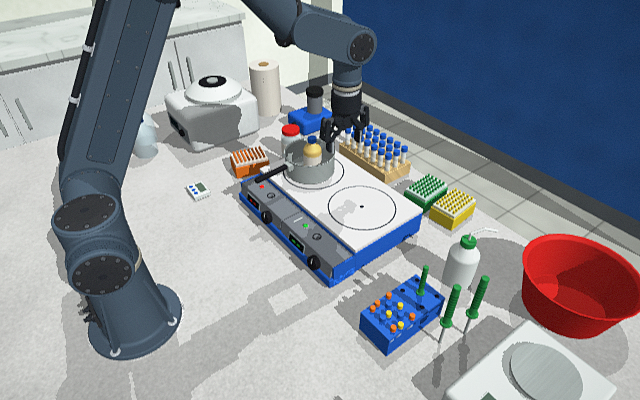

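The scene shows the pan with its bottle on the left (+y) zone, at scene px (384,232). The free ring is at (310,242) and the red lamp is on the pan's side.

Probe candidates in the side view:
- (450,305) and (478,298): green tools on the bench, larger look-alikes.
- (424,280): the smallest, standing in the blue rack's hole. This is the one I choose, and I'll check it in a close crop later.

First the pan handle.

Request:
apply_moves --pt "1 -0.16 0.122 0.07 0 0 -0.2" --pt "1 -0.16 0.122 0.07 0 0 -0.4" --pt "1 -0.16 0.122 0.07 0 0 -0.6" --pt "1 -0.16 0.122 0.07 0 0 -0.8" --pt "1 -0.16 0.122 0.07 0 0 -1.0" --pt "1 -0.16 0.122 0.07 0 0 -1.2" --pt "1 -0.16 0.122 0.07 0 0 -1.45" --pt "1 -0.16 0.122 0.07 0 0 -1.45" --pt "1 -0.16 0.122 0.07 0 0 -1.45" --pt "1 -0.16 0.122 0.07 0 0 -1.45" --pt "1 -0.16 0.122 0.07 0 0 -1.45" --pt "1 -0.16 0.122 0.07 0 0 -1.45" --newtons 60

```text
time: 2.85
ee_pos: [465.0, 122.0, 326.4]
eef_rot: [0.0, 0.998, 0.061, 0.0]
contact_force: [0.2, 0.7, -0.1]
finger_gap: 85.2
gripper_force: 0.0
```

Run:
```python
from h import *
try: print('oh',finger_overhang)
except Exception as e: print(e)
p,T=look('wrist');print(get_state()['ee_pos'],get_state()['eef_rot']);print(np.round(p['T_tool_cam'],2),T[:3,3]);save(p,'w1.png')
find(p,T,['pan','pan_grip','tripped_port','zone_tripped','media_bottle','free_port','zone_free'])
```

```text
oh 25.0
[464.9419069  122.02477495 326.36874016] [1.14434177e-05 9.98121847e-01 6.12598881e-02 6.57588265e-05]
[[   0.     -0.96   -0.28   70.67]
 [   1.      0.      0.      1.16]
 [  -0.     -0.28    0.96 -117.37]
 [   0.      0.      0.      1.  ]] [535.21835614 129.55258443 443.76497751]
pan 0.92 [608.7 136.   97.4] [320.  30.]
pan_grip 0.72 [465.  124.  150.7] [314. 183.]
pan_grip 0.44 [624.8 -89.4  95.1] [541.  43.]
tripped_port 0.98 [452.7 127.4  75.9] [310. 178.]
media_bottle 0.65 [625.5 149.1  98.9] [309.   9.]
media_bottle 0.32 [455.3 130.1  73.4] [308. 175.]
free_port 0.71 [465.1 -94.3  76.1] [492. 190.]
zone_free 0.75 [627.1 -88.9  94.5] [541.  41.]
```

View pics/w1.png

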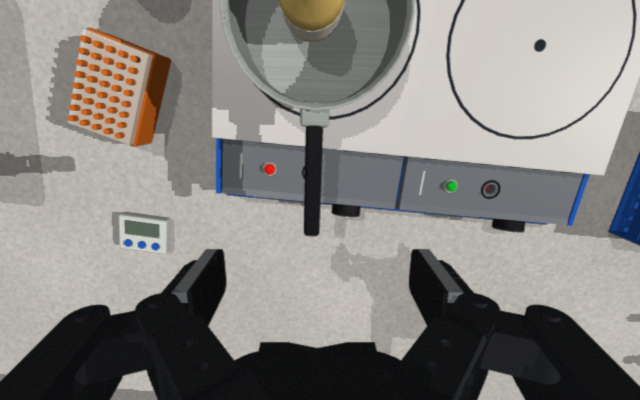

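The wrist view shows the handle bar from (315,125) to (311,235), with the tripped port half hidden behind it at (306,172). The red lamp is at (269,169), the green lamp at (451,186), the free port at (490,189) and the free ring's dot at (540,45).

Run:
```python
from h import *
p,T=look('wrist')
for n,u,z in [('h1',(315.5,127),159.5),('h2',(311.5,234),159.5),('dot',(540,45.5),95),('fport',(490.5,189),75),('redlamp base',(270,170),80),('greenlamp',(451,187),80),('edgeL',(213,137),95),('edgeR',(603,175),95)]:
    print(n,onz(p,T,u,z))
```

```text
h1 [517.8 128.7 159.5]
h2 [415.1 120.3 159.5]
dot [622.5 -89.5  95. ]
fport [464.9 -93.1  75. ]
redlamp base [456.9 176.1  80. ]
greenlamp [462.6 -42.1  80. ]
edgeL [489.5 239.6  95. ]
edgeR [ 500.4 -204.2   95. ]
```

Request:
apply_moves --pt "1 0 0.0025 -0.04 0 0 -0.04" --pt "1 0 0.0025 -0.08 0 0 -0.04" --pt "1 0 0.0025 -0.12 0 0 -0.04" --pt "1 0 0.0025 -0.15 0 0 -0.04" --pt "1 0 0.0025 -0.167 0 0 -0.04" --pt "1 0 0.0025 -0.167 0 0 -0.04" --pt "0.5 0 0.0025 -0.167 0 0 -0.04" --pt "0.3 0 0.0025 -0.167 0 0 -0.04" --newtons 40

```text
time: 4.1
ee_pos: [466.0, 124.6, 160.4]
eef_rot: [0.0, 0.999, 0.04, 0.001]
contact_force: [0.4, 0.7, 0.4]
finger_gap: 58.9
gripper_force: 0.0
```

Request:
apply_moves --pt "0.1 0 0 0 0 0 0" --pt "0.1 0 0 0 0 0 0" --pt "0.1 0 0 0 0 0 0" --pt "0.1 0 0 0 0 0 0" --pt "0.1 0 0 0 0 0 0" --pt "0.1 0 0 0 0 0 0" --newtons 40

```text
time: 4.7
ee_pos: [465.4, 124.9, 160.1]
eef_rot: [-0.0, 0.999, 0.041, 0.001]
contact_force: [-0.6, 1.4, 6.6]
finger_gap: 15.4
gripper_force: 38.8
```

Request:
apply_moves --pt "0.1 0 0 0.0003 0 0 0" --pt "0.1 0 0 0.0006 0 0 0" --pt "0.1 0 0 0.0006 0 0 0"

```text
time: 5.0
ee_pos: [465.4, 124.9, 160.2]
eef_rot: [-0.0, 0.999, 0.041, 0.001]
contact_force: [0.5, 3.8, 3.8]
finger_gap: 15.4
gripper_force: 39.3
```

Request:
apply_moves --pt "0.1 0 -0.001 0.0003 0 0 0" --pt "0.1 0 -0.003 0.0003 0 0 0" --pt "0.1 0.001 -0.007 0.0003 0 0 0" --pt "0.1 0.001 -0.012 0.0003 0 0 0" --pt "0.1 0.002 -0.018 0.0003 0 0 0" --pt "0.1 0.002 -0.025 0.0003 0 0 0" --pt "0.1 0.002 -0.032 0.0003 0 0 0" --pt "0.1 0.003 -0.038 0.0003 0 0 0" --pt "0.1 0.003 -0.043 0.0003 0 0 0" --pt "0.1 0.003 -0.047 0.0003 0 0 0" --pt "0.1 0.003 -0.049 0.0003 0 0 0" --pt "0.1 0.003 -0.05 0.0003 0 0 0"

```text
time: 6.2
ee_pos: [467.6, 74.7, 160.2]
eef_rot: [-0.0, 0.999, 0.041, -0.0]
contact_force: [0.1, 6.2, 3.2]
finger_gap: 15.1
gripper_force: 42.1
```

Request:
apply_moves --pt "0.1 0 -0.001 0.0003 0 0 0" --pt "0.1 0 -0.003 0.0003 0 0 0" --pt "0.1 0.001 -0.007 0.0003 0 0 0" --pt "0.1 0.001 -0.013 0.0003 0 0 0" --pt "0.1 0.002 -0.021 0.0003 0 0 0" --pt "0.1 0.003 -0.03 0.0003 0 0 0" --pt "0.1 0.003 -0.039 0.0003 0 0 0" --pt "0.1 0.004 -0.048 0.0003 0 0 0" --pt "0.1 0.005 -0.057 0.0003 0 0 0" --pt "0.1 0.005 -0.066 0.0003 0 0 0" --pt "0.1 0.006 -0.074 0.0003 0 0 0" --pt "0.1 0.006 -0.081 0.0003 0 0 0"

```text
time: 7.4
ee_pos: [474.0, -7.3, 160.4]
eef_rot: [0.0, 0.999, 0.04, -0.0]
contact_force: [-0.2, 3.2, -2.5]
finger_gap: 15.2
gripper_force: 40.8
```

Request:
apply_moves --pt "0.1 0 -0.006 0.0003 0 0 0" --pt "0.1 0.001 -0.013 0.0003 0 0 0" --pt "0.1 0.001 -0.021 0.0003 0 0 0" --pt "0.1 0.002 -0.03 0.0003 0 0 0" --pt "0.1 0.002 -0.04 0.0003 0 0 0" --pt "0.1 0.003 -0.05 0.0003 0 0 0" --pt "0.1 0.004 -0.06 0.0003 0 0 0" --pt "0.1 0.005 -0.07 0.0003 0 0 0" --pt "0.1 0.006 -0.079 0.0003 0 0 0" --pt "0.1 0.006 -0.087 0.0003 0 0 0" --pt "0.1 0.006 -0.092 0.0003 0 0 0" --pt "0.1 0.006 -0.095 0.0003 0 0 0"

```text
time: 8.6
ee_pos: [480.1, -102.1, 160.8]
eef_rot: [0.0, 0.999, 0.04, 0.0]
contact_force: [0.8, 2.2, -3.6]
finger_gap: 15.5
gripper_force: 40.7
```

Run:
```python
from h import *
s=get_state();print(s['ee_pos'],s['contact_force'])
for n in ['wrist','side','scene']:
    p,T=look(n);save(p,n+'2.png');find(p,T,['pan','media_bottle','zone_free'])
```

```text
[ 480.06773199 -102.05819014  160.79687767] [ 0.76418813  2.16682726 -3.59628727]
pan 0.61 [622.6 -87.1  91.8] [361. 207.]
media_bottle 0.72 [638.6 -80.7 100.2] [364. 201.]
pan 0.91 [627.7 -86.1  96.7] [311. 240.]
media_bottle 0.9 [637.9 -76.9  99.6] [314. 243.]
zone_free 0.58 [690.4 368.2  -0.7] [449. 264.]
zone_free 0.2 [463.3 129.6  73.2] [373. 196.]
```

View pics/side2.png

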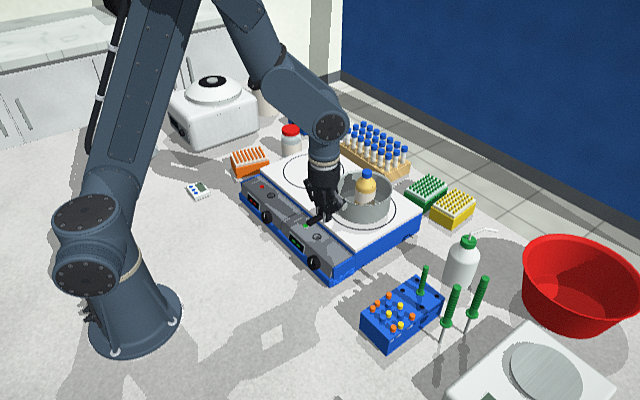

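The pan sits centred in the free ring, with side px (364,205) and estimates near (624,-88). The bottle is upright in it at (365,185). I'll release it and rise.

Request:
apply_moves --pt "0.1 0 0 -0.0005 0 0 0" --pt "0.25 0 0 -0.0005 0 0 0" --pt "0.4 0 0 -0.0005 0 0 0" --pt "0.7 0 0 -0.0005 0 0 0" --pt "1 0 0 -0.0005 0 0 0" --pt "1 0 0 -0.0005 0 0 0" --pt "1 0 0 -0.0005 0 0 0" --pt "1 0 0 0.03 0 0 0" --pt "1 0 0 0.06 0 0 0" --pt "1 0 0 0.1 0 0 0" --pt "1 0 0 0.15 0 0 0" --pt "1 0 0 0.17 0 0 0"

```text
time: 10.4
ee_pos: [481.7, -102.2, 335.4]
eef_rot: [0.002, 0.999, 0.04, 0.004]
contact_force: [1.3, -0.6, -0.6]
finger_gap: 85.6
gripper_force: 0.0
```

Run:
```python
from h import *
p,T=look('wrist');print(get_state()['ee_pos'],get_state()['q']);save(p,'w2.png')
find(p,T,['pan','media_bottle','tripped_port','free_port','probe','rack'])
```

```text
[ 482.58872822 -102.5500935   337.16232596] [-4.36288127e-01  2.47789319e-01  1.65458813e+00 -4.83936414e-05
  1.22712449e+00  1.05347081e+00]
pan 0.86 [626.8 -88.7  97.5] [313.  33.]
media_bottle 0.8 [641.6 -77.4  97.6] [303.  16.]
media_bottle 0.64 [614.9 130.2  93.5] [102.  27.]
tripped_port 0.63 [456.1 128.5  71.6] [129. 173.]
free_port 0.9 [465.8 -95.4  73.4] [309. 180.]
free_port 0.31 [639.1 -76.6  98.1] [302.  18.]
free_port 0.17 [ 3.219e+02  3.635e+02 -3.000e-01] [ 10. 236.]
probe 0.78 [ 592.7 -488.7   -1.5] [596. 102.]
probe 0.61 [ 529.3 -466.9    1.8] [569. 146.]
rack 0.58 [ 498.3 -379.5   -2.3] [503. 162.]
```

View pics/w2.png

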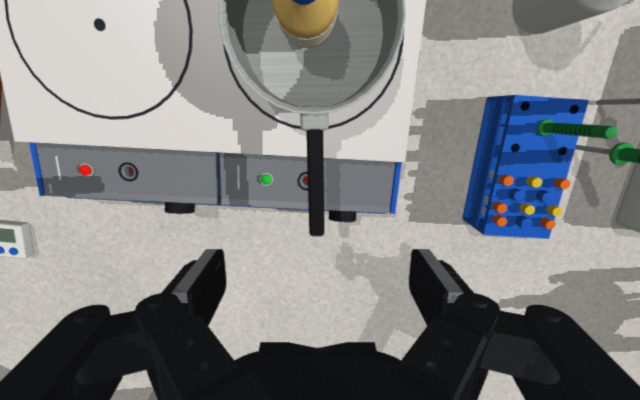

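The pan is free and inside the ring. The tripped port is open at (128,171), just right of the red lamp at (85,170). The small probe stands in the rack at (580,130). Next I move above it, turning so the fingers close along x, away from the look-alikes.

Request:
apply_moves --pt "1 0 -0.03 0.0 0 0 0.14" --pt "1 0.01 -0.06 0.0 0 0 0.28" --pt "1 0.02 -0.09 0.0 0 0 0.42" --pt "1 0.03 -0.12 0.0 0 0 0.56" --pt "1 0.04 -0.15 0.0 0 0 0.7" --pt "1 0.05 -0.18 0.0 0 0 0.84" --pt "1 0.06 -0.21 0.0 0 0 0.98" --pt "1 0.07 -0.24 0.0 0 0 1.12" --pt "1 0.073 -0.265 0.0 0 0 1.26" --pt "1 0.073 -0.273 0.0 0 0 1.4" --pt "1 0.073 -0.273 0.0 0 0 1.49" --pt "1 0.073 -0.273 0.0 0 0 1.49"

```text
time: 11.95
ee_pos: [552.4, -374.6, 328.3]
eef_rot: [-0.002, 0.707, 0.707, -0.0]
contact_force: [0.0, 0.3, 0.1]
finger_gap: 85.1
gripper_force: 0.0
```

Run:
```python
from h import *
p,T=look('wrist');s=get_state();print(s['ee_pos'],s['eef_rot'],s['q']);save(p,'w3.png')
find(p,T,['probe','probe_tip','rack','tripped_port'])
find(p,T,['probe'],recognise)
```

```text
[ 552.48204942 -374.24954868  328.7314586 ] [-1.83715935e-03  7.07895589e-01  7.06314704e-01 -5.70726226e-06] [-7.62542967e-01  5.24157577e-01  1.22786259e+00  7.78892997e-05
  1.39324603e+00 -7.60321151e-01]
probe 0.75 [ 553.7 -378.5   10.7] [319. 162.]
probe 0.7 [ 597.1 -489.2   -3.9] [347. 231.]
probe 0.58 [ 531.  -472.5    5.8] [304. 223.]
probe_tip 0.89 [ 589.3 -487.8    3. ] [342. 232.]
probe_tip 0.82 [ 532.3 -472.2    6.8] [305. 223.]
probe_tip 0.62 [ 705.5 -375.3   -1. ] [424. 158.]
rack 0.82 [ 498.8 -378.8    0.5] [281. 161.]
probe 0.89 [ 594.3 -485.1  147.1] [357. 281.]
probe 0.89 [ 532.3 -465.6  153.5] [299. 267.]
probe 0.77 [ 554.4 -371.6  126.9] [320. 174.]
```

View pics/w3.png

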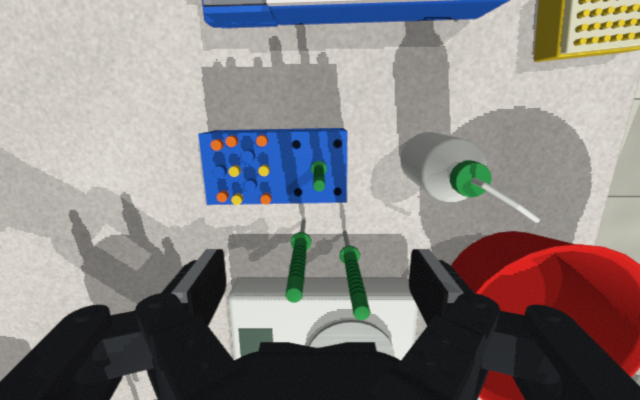

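The close view shows the rack probe (the smallest) with its top at (319,184). The two larger look-alikes stand below it, tops at (293,295) and (361,313). They clear the gripper when it closes along x.

Run:
```python
from h import *
p,T=look('wrist');s=get_state();print(s['ee_pos'],s['eef_rot'])
im=np.array(p['pixels']).astype(int);g=(im[:,:,1]>im[:,:,0]+25)&(im[:,:,1]>im[:,:,2]+10);g[:140]=0;g[200:]=0;g[:,:300]=0;g[:,340:]=0
v,u=np.nonzero(g);print(u.min(),u.max(),v.min(),v.max(),[(r,u[v==r].mean().round(1),(v==r).sum()) for r in range(v.min(),v.max()+1,3)])
uc=u[v>v.max()-8].mean()
for z in(150,155,160):print(onz(p,T,(uc,v.max()-5),z))
print(onz(p,T,(uc,v.min()+5),67))
```

```text
[ 553.01993727 -374.10529607  330.78797918] [-7.30074097e-05  7.07159248e-01  7.07054307e-01 -7.87039334e-06]
310 324 161 190 [(161, np.float64(317.5), np.int64(6)), (164, np.float64(317.5), np.int64(14)), (167, np.float64(317.0), np.int64(15)), (170, np.float64(317.5), np.int64(14)), (173, np.float64(317.5), np.int64(10)), (176, np.float64(317.0), np.int64(9)), (179, np.float64(317.5), np.int64(10)), (182, np.float64(317.5), np.int64(10)), (185, np.float64(318.0), np.int64(11)), (188, np.float64(317.5), np.int64(8))]
[ 553.3 -378.4  150. ]
[ 553.3 -377.2  155. ]
[ 553.3 -375.9  160. ]
[ 553.4 -374.9   67. ]
```

Request:
apply_moves --pt "1 0 -0.002 -0.04 0 0 0" --pt "1 0.0005 -0.002 -0.08 0 0 0" --pt "1 0.0005 -0.002 -0.12 0 0 0" --pt "1 0.0005 -0.002 -0.15 0 0 0" --pt "1 0.0005 -0.002 -0.175 0 0 0" --pt "1 0.0005 -0.002 -0.19 0 0 0" --pt "1 0.0005 -0.002 -0.2 0 0 0" --pt "1 0.0005 -0.002 -0.2 0 0 0" --pt "0.5 0.0005 -0.002 -0.2 0 0 0" --pt "0.3 0.0005 -0.002 -0.2 0 0 0" --pt "0.2 0.0005 -0.002 -0.2 0 0 0" --pt "0.05 0.0005 -0.002 -0.2 0 0 0"

```text
time: 13.5
ee_pos: [553.8, -376.7, 131.8]
eef_rot: [0.001, 0.707, 0.707, 0.0]
contact_force: [0.7, -0.4, 0.8]
finger_gap: 28.2
gripper_force: 0.0
```

Request:
apply_moves --pt "0.05 0 0 0 0 0 0" --pt "0.05 0 0 0 0 0 0" --pt "0.05 0 0 0 0 0 0" --pt "0.05 0 0 0 0 0 0" --pt "0.05 0 0 0 0 0 0" --newtons 50

```text
time: 14.0
ee_pos: [553.6, -376.7, 131.4]
eef_rot: [0.0, 0.707, 0.707, -0.0]
contact_force: [-0.8, 0.0, 5.7]
finger_gap: 10.8
gripper_force: 48.7
```

Request:
apply_moves --pt "0.05 0 0 0.01 0 0 0" --pt "0.05 0 0 0.025 0 0 0" --pt "0.05 0 0 0.045 0 0 0" --pt "0.05 0 0 0.07 0 0 0" --pt "0.05 0 0 0.1 0 0 0" --pt "0.05 0 0 0.13 0 0 0" --pt "0.05 0 0 0.16 0 0 0" --pt "0.05 0 0 0.18 0 0 0" --pt "0.05 0 0 0.19 0 0 0" --pt "0.05 0 0 0.195 0 0 0" --pt "0.05 0 0 0.195 0 0 0"

```text
time: 15.1
ee_pos: [553.4, -376.3, 326.0]
eef_rot: [0.0, 0.707, 0.707, 0.0]
contact_force: [-0.4, 0.3, -0.3]
finger_gap: 10.6
gripper_force: 48.6
```

Request:
apply_moves --pt "0.05 -0.005 0.025 0 0 0 0" --pt "0.05 -0.012 0.06 0 0 0 0" --pt "0.05 -0.02 0.105 0 0 0 0" --pt "0.05 -0.028 0.15 0 0 0 0" --pt "0.05 -0.037 0.195 0 0 0 0" --pt "0.05 -0.046 0.24 0 0 0 0" --pt "0.05 -0.055 0.285 0 0 0 0" --pt "0.05 -0.064 0.33 0 0 0 0" --pt "0.05 -0.072 0.37 0 0 0 0" --pt "0.05 -0.08 0.405 0 0 0 0" --pt "0.05 -0.086 0.43 0 0 0 0" --pt "0.05 -0.09 0.445 0 0 0 0"

```text
time: 16.3
ee_pos: [461.7, 70.6, 324.5]
eef_rot: [-0.002, 0.706, 0.708, -0.001]
contact_force: [0.5, -0.4, -0.3]
finger_gap: 10.8
gripper_force: 48.7
```

Run:
```python
from h import *
p,T=look('wrist');s=get_state();print(s['ee_pos'],s['eef_rot'],s['finger_gap'],s['gripper_force']);save(p,'w4.png')
find(p,T,['probe_tip','probe','tripped_port','zone_tripped','pan'])
for n in ['scene','side']:
    p,T=look(n);find(p,T,['probe_tip','pan'])
```

```text
[461.03906623  71.88395788 324.45295367] [-2.40577525e-03  7.06138134e-01  7.08069670e-01 -7.00420267e-04] 10.453231866089098 48.66642773151398
probe_tip 0.8 [460.9  75.7 205.3] [317. 192.]
probe 0.86 [459.2  67.9 203. ] [315. 201.]
tripped_port 0.97 [455.  127.   75.6] [312. 119.]
zone_tripped 0.6 [614.5 127.   91.8] [458. 120.]
pan 0.74 [625.6 -87.4  97.1] [447. 294.]
probe_tip 0.65 [ 5.001e+02 -3.782e+02 -4.000e-01] [226. 222.]
probe_tip 0.52 [466.5  67.7 201.2] [357. 177.]
probe_tip 0.51 [ 530.8 -472.3   -2. ] [198. 231.]
pan 0.87 [625.9 -85.9  97.2] [311. 240.]
pan 0.53 [460.3 130.3  70.7] [373. 196.]
probe_tip 0.98 [ 594.2 -485.4   -1. ] [463. 332.]
probe_tip 0.73 [ 527.4 -469.6    0.7] [439. 342.]
probe_tip 0.54 [464.7  67.1 203.4] [281. 168.]
pan 0.58 [623.3 -87.4  93.8] [362. 206.]
```

View pics/w4.png

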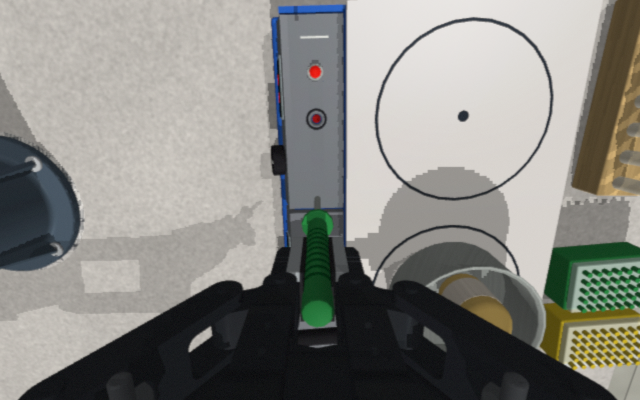

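The wrist view shows the probe held straight, with its collar at (317,222) and tip at about (317,197). The tripped port is at (317,119) beside the red lamp (315,72), and the ring's dot is at (463,116).

Run:
```python
from h import *
p,T=look('wrist');s=get_state();print(s['ee_pos'],s['eef_rot'])
im=np.array(p['pixels'])
g=cv2.cvtColor(im,cv2.COLOR_RGB2GRAY)
# bezel: dark pixels near port
m=(g<90);r=np.zeros_like(m);r[104:134,302:332]=1;v,u=np.nonzero(m&r);print('bezel',u.mean(),v.mean(),u.min(),u.max(),v.min(),v.max())
c=((u.min()+u.max())/2,(v.min()+v.max())/2);print(onz(p,T,c,75))
m=(g<110);r[:]=0;r[104:130,450:476]=1;v,u=np.nonzero(m&r);print('dot',u.mean(),v.mean(),onz(p,T,(u.mean(),v.mean()),95))
print('tip expect',px(p,T,[s['ee_pos'][0],s['ee_pos'][1],s['ee_pos'][2]-121]))
cv2.imwrite('pics/w4c.png',cv2.resize(im[95:240,270:365,::-1],(392,600),interpolation=cv2.INTER_CUBIC))
```

```text
[463.59257066  68.10591988 325.76680602] [-2.52137029e-05  7.07393972e-01  7.06819473e-01 -2.21880418e-05]
bezel 313.3636363636364 116.24621212121212 303 323 106 127
[458.8 126.9  75. ]
dot 459.5952380952381 112.4047619047619 [617.3 131.6  95. ]
tip expect [317. 198.]
```

View pics/w4c.png

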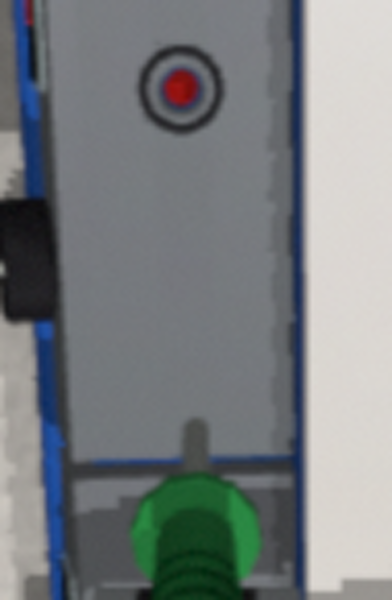

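Request:
apply_moves --pt "0.05 -0.001 0.015 0 0 0 0" --pt "0.05 -0.003 0.035 0 0 0 0" --pt "0.05 -0.0044 0.05 0 0 0 0" --pt "0.05 -0.0044 0.059 -0.01 0 0 0" --pt "0.05 -0.0044 0.059 -0.03 0 0 0" --pt "0.05 -0.0044 0.059 -0.055 0 0 0" --pt "0.05 -0.0044 0.059 -0.08 0 0 0" --pt "0.05 -0.0044 0.059 -0.1 0 0 0" --pt "0.05 -0.0044 0.059 -0.112 0 0 0" --pt "0.05 -0.0044 0.059 -0.117 0 0 0" --pt "0.05 -0.0044 0.059 -0.117 0 0 0" --pt "0.05 -0.0044 0.059 -0.117 0 0 0"

```text
time: 18.15
ee_pos: [459.5, 127.5, 209.1]
eef_rot: [0.0, 0.707, 0.707, 0.0]
contact_force: [-0.0, 0.8, -0.1]
finger_gap: 10.9
gripper_force: 48.7
```

Run:
```python
from h import *
p,T=look('wrist');s=get_state();print(s['ee_pos'],s['eef_rot'])
im=np.array(p['pixels'])
print('tip expect',px(p,T,[s['ee_pos'][0],s['ee_pos'][1],s['ee_pos'][2]-121]),'port expect',px(p,T,[459.2,127,75]))
find(p,T,['tripped_port','probe_tip'])
cv2.imwrite('pics/w5c.png',cv2.resize(im[120:270,240:390,::-1],(600,600),interpolation=cv2.INTER_CUBIC))
```

```text
[459.63163112 127.50127599 209.33900056] [4.88711732e-04 7.07148600e-01 7.07064594e-01 5.27794553e-04]
tip expect [317. 198.] port expect [317. 194.]
tripped_port 0.61 [456.7 130.   78.2] [314. 191.]
probe_tip 0.61 [458.2 133.1  90.6] [316. 192.]
```

View pics/w5c.png

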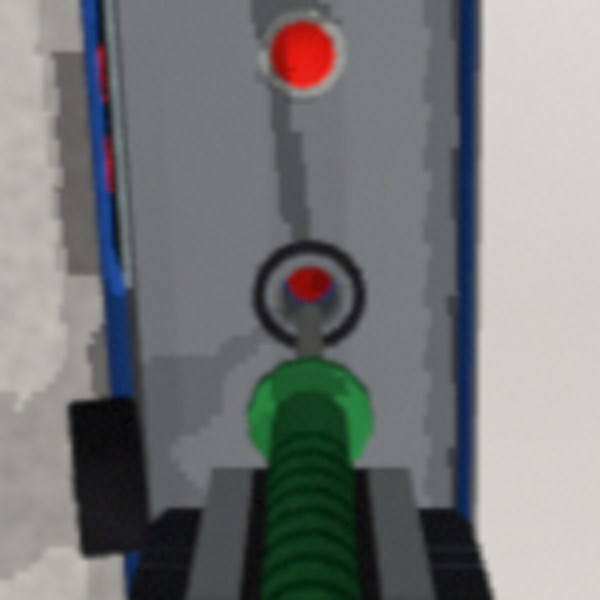

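The crop shows the port ring centred at crop (309,293) and the rod tip at (311,307), 13 mm above it. That matches the expected pixels to about half a millimetre, so I can insert.

Request:
apply_moves --pt "0.05 -0.0005 0 -0.003 0 0 0" --pt "0.05 -0.0005 0 -0.007 0 0 0" --pt "0.05 -0.0005 0 -0.011 0 0 0" --pt "0.05 -0.0005 0 -0.014 0 0 0" --pt "0.05 -0.0005 0 -0.017 0 0 0" --pt "0.05 -0.0005 0 -0.02 0 0 0" --pt "0.05 -0.0005 0 -0.022 0 0 0" --pt "0.05 -0.0005 0 -0.022 0 0 0"

```text
time: 19.1
ee_pos: [458.4, 127.5, 186.5]
eef_rot: [-0.0, 0.707, 0.707, -0.0]
contact_force: [-1.1, -0.4, 0.0]
finger_gap: 10.7
gripper_force: 48.7
```

Request:
apply_moves --pt "0.05 0 0 -0.002 0 0 0" --pt "0.05 0 0 -0.004 0 0 0" --pt "0.05 0 0 -0.006 0 0 0" --pt "0.05 0 0 -0.007 0 0 0" --pt "0.05 0 0 -0.008 0 0 0" --pt "0.05 0 0 -0.008 0 0 0"

```text
time: 19.7
ee_pos: [458.8, 127.6, 179.2]
eef_rot: [0.0, 0.707, 0.707, 0.0]
contact_force: [-0.2, -0.2, 4.8]
finger_gap: 10.8
gripper_force: 49.2
```

Request:
apply_moves --pt "0.05 0 0 -0.0005 0 0 0" --pt "0.05 0 0 -0.001 0 0 0" --pt "0.05 0 0 -0.0015 0 0 0" --pt "0.05 0 0 -0.0015 0 0 0" --pt "0.05 0 0 -0.0015 0 0 0"

```text
time: 20.2
ee_pos: [459.1, 127.6, 178.8]
eef_rot: [0.001, 0.707, 0.707, 0.001]
contact_force: [-2.0, -0.1, 13.6]
finger_gap: 10.6
gripper_force: 50.1
```

Request:
apply_moves --pt "0.05 0 0 0 0 0 0" --pt "0.05 0 0 0 0 0 0" --pt "0.05 0 0 0 0 0 0" --pt "0.05 0 0 0 0 0 0" --pt "0.05 0 0 0 0 0 0" --pt "0.05 0 0 0 0 0 0" --pt "0.05 0 0 0 0 0 0" --pt "0.05 0 0 0 0 0 0" --pt "0.05 0 0 0 0 0 0" --pt "0.05 0 0 0 0 0 0"

```text
time: 21.2
ee_pos: [459.1, 127.6, 178.7]
eef_rot: [0.001, 0.707, 0.707, 0.001]
contact_force: [-2.9, -0.4, 13.5]
finger_gap: 10.6
gripper_force: 50.1
```

Run:
```python
from h import *
s=get_state();print(s['ee_pos'],s['contact_force'],s['gripper_force'])
for n in ['scene','side']:
    p,T=look(n);find(p,T,['pan','media_bottle','probe_tip'])
```

```text
[459.09826808 127.59168499 178.74563679] [-2.92115199 -0.39516012 13.4711181 ] 50.08285403251648
pan 0.62 [626.  -84.6  95.4] [311. 240.]
pan 0.52 [ 434.5 -376.2   30. ] [226. 201.]
media_bottle 0.65 [637.1 -79.1  98.8] [313. 243.]
probe_tip 0.72 [ 592.2 -488.3   -2.6] [191. 248.]
probe_tip 0.56 [463.9 130.4  56.1] [372. 199.]
probe_tip 0.47 [ 5.291e+02 -4.732e+02 -5.000e-01] [198. 231.]
pan 0.7 [622.1 -86.6  94. ] [361. 206.]
pan 0.52 [526.2 379.9  -1.1] [251. 169.]
media_bottle 0.64 [637.2 -80.1 101.7] [364. 201.]
probe_tip 0.98 [ 529.5 -469.6   -5.1] [439. 343.]
probe_tip 0.77 [ 591.4 -486.9   -3.9] [463. 334.]
probe_tip 0.43 [458.9 126.3  57.6] [272. 200.]
probe_tip 0.41 [690.6 367.5  -4.3] [292. 155.]
```

The tip reads about z 57 (button down), the push is steady at 13.5 N, and the pan and bottle are in place. Handing in.

```bash
python3 -c "
from plant import *
print(sign_off())"
```

```text
the job is handed in; nothing more can be done
None
```

I handed the job in at about 21 s: the pan, with its bottle upright, is on the free zone and released, and the gripper is holding the green probe on the tripped zone's reset button with a steady 13.5 N and its tip about 18 mm below the port mouth; the hand-in returned no verdict.

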